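# Pull the soap cabinet's shutter down with the hook pole

### The job

Close up the soap cabinet for the night: take the hook pole from its rest, hook it into the brass ring of the raised shutter and draw the shutter down until its catch clicks and holds it shut. Pull gently, feeling for the catch, because hauling on the ring once the shutter is home tears it off. Then unhook the pole and lay it back in its rest; keep your hand off the cabinet and leave the other things on the table alone.

Things in the scene. Friction and masses are not known exactly. Their poses are not given: they have to be found in the camera images.
- pole: Hook pole, 0.14 kg, loose, lying in its rest. Pale wooden handle 190 mm long, 18 mm wide, 24 mm high, black rubber sleeve 60 mm long, 20 wide, 28 high where it balances; brass hook at the front. Origin: handle's axis in the middle of the sleeve. x runs along the pole to the hook, z up (hook tip below the axis). A hard pull on the hook can pivot it in the fingers: grip firmly.
- hook_bend (a point): Sharp bend at the pole's front, centre of the 7 mm brass rod, at [165, 0, 0] mm in the pole's frame. Here the rod folds back under itself at 78 degrees to the pole, like a 7. The ring's front bar is pulled in this corner; its axis then lies about 10 mm from the bend.
- hook_tip (a point): Free end of the hook (centre of its round nose, radius 3.5 mm), 24 mm from the bend, at [160, 0, -23.5] mm in the pole's frame. When the pole slopes 12 degrees up toward its hook, the tip points straight down and can be lowered into the ring; a few degrees more or less also work.
- ring (a point): Centre of the brass ring on the front of the shutter's bottom rail; it lies flat (its hole is vertical), hole 16.5 mm, bar 5.5 mm thick, outside 27.5 mm. It is fixed to the shutter and moves with it: 312 mm above the table when the shutter is up. Its frame is the cabinet's (z up, -x out to the robot). Shutter's front face 16 mm behind it. More than 12 N on it tears it off.
- sash (a joint): Travel of the aluminium shutter in m: 0 up (start), grows downward. A spring draws it up (0.5 N at the top, 2 N at the bottom). From 11 mm before the click a sprung bolt resists (5 to 7 N in all), then gives way and clicks in behind; 1 mm on, a hard rubber buffer (12 N per mm) stops it. The click comes at 0.092 to 0.110: set by hand, not known. Not caught, the shutter goes up again.
- cabinet: White steel soap cabinet, fixed, 110 mm deep, 260 wide, 455 high. Origin: centre of its underside; front faces -x of its frame. Opening from 180 to 330 mm high. A blue canopy (underside 397 mm high) juts 80 mm out of the front above the ring, so a hand cannot come to the ring from above. Keeper of the catch: small steel box, y +85 mm, 150 to 204 mm high, jutting 26 mm from the front.
- rest: Low dark wooden board 170 x 60 mm, fixed, with two black U cradles 62 mm before and behind its middle, 14 mm thick, 67 mm high over their flared lips; the slot is 22 mm wide and holds the pole's handle. Origin: centre of its underside; x along the pole toward the hook, z up. It may stand left or right. A fixed cash box 115 mm high is at the table's back left, a coin slide 68 mm high back right.
- rest_seat (a point): Where the pole's origin belongs in the rest: 52 mm above the table, over the rest's middle.
- parts_case: Red small-parts case 109 x 165 x 34 mm, fixed, origin at the centre of its underside; leave it.
- mug: White dotted mug, 91 mm high, 114 mm over its handle; origin at its underside; leave it.
- torch: Black pocket torch standing on its lens, 44 mm wide, 123 mm high; leave it.
- tape_roll: Roll of black tape, 62 mm wide, 19 mm high; leave it.
- screwdriver_red: Red-handled screwdriver, 216 mm long, lying; leave it.

How it is judged:
By the outcome, as a careful person would: the job done as asked, in the order asked, and still so for the second after the job is handed in, with the robot touching nothing.
It also fails if it takes over 64 s, if anything falls off the work surface, if the arm or the gripper's body presses on something with over 40 N, if the wrist force passes 120 N, or if a joint passes its speed limit or range.

### The arm

A 6-joint arm with a two-finger parallel gripper is mounted at the origin on a cart in front of the work surface, level with it; the furniture and walls round the work are solid. World frame = base frame: x ahead of the robot, y to its left, z up, the work surface at z = 0. Lengths are in m, angles in rad, forces in N, time in s.
With the tool pointing down it reaches from about 0.375 to 0.975 m from the base axis. Payload 3.8 kg.
Tool frame: the origin (TCP) lies midway between the tips of the shut fingers; the grasp point (between the pads) lies 19 mm behind it; z points along the fingers, y is the direction in which the jaws open and shut (so a half turn about z gives the same grasp; the last joint's range is limited). The gripper opens to 85 mm and grips with 20 to 120 N. Pads are 22 mm wide; open, the fingers measure 114 mm over their backs; the gripper's body (76 mm by 85 mm) begins 54 mm behind the grasp point. The pads swing forward as they close: fully open they stand 13 mm farther back than shut.
Start: joints at [1.107, 0.264, 1.604, -0, 1.274, -0.037], TCP at [0.279, 0.614, 0.231] pointing down, gripper open.
Joint ranges: [-2.63, 2.63], [-0.94, 2.18], [0.31, 2.57], [-1.31, 4.45], [0, 2.66], [-2.55, 2.55]. Speed limits (rad/s): [2.57, 2.57, 3.14, 3.14, 3.14, 3.14].

### API

Orientations are given as a rotation vector (axis times angle).
In Python, from workcell import bot gives the robot as it stands.
- The arm moves only by the tool drive_tool, never from a script. Its argument "deltas" is a list of rows, each an object with "hand": the opening, from 0 (shut) to 1 (fully open); "offset": the shift along the world's x, y, z in cm, a list of three; "angular": the turn, a rotation vector about the world's x, y, z in degrees, a list of three. A call has 1 to 8 rows; each row is the pose to reach, as a shift and turn from the pose commanded when the call began; what a row does not reach only later rows make up. A row lasts 1/8 s, in which the tool goes at most 62.5 mm and 10.7 degrees, less where a joint would pass 70% of its speed; a pose out of reach is approached as far as the arm can. A call with a gripper value outside its range is refused whole. The fingers move at their own pace and stop on an object; "force" is the grip in N (left out, the last holds). Time passes only in rows, so rows that repeat a pose let the fingers close. It gives the time, the measured TCP pose, the force and the opening at its end, in the units of the state.
- bot.read_state(): the state, without advancing time (a new reading comes with each control period).
- bot.read_camera(name): name is "side" or "top" or "wrist"; returns a dict with "frame" (400x640x3 uint8, blue, green, red), "mtx" (3x3 intrinsics, pixels), "R" (3x3) and "t" (3): a world point X has camera coordinates R X + t. Camera axes: x right, y down, z forward; pixel columns grow to the right and rows downward; lengths in m; the calibration is good to about 2 mm. The wrist camera is an equidistant fisheye: a pixel r from the principal point sees the ray r / f radians off the axis. A picture is of the moment at which its call begins. There is no depth.
- bot.finish_job(): hands the job in, once; it reports no verdict.
The state is a dict: "time": time; "q": joint angles; "joint_vel": joint speeds; "joint_torque": joint torques, N m; "tool_pos": TCP position; "tcp_rot": TCP orientation; "wrist_force": force on the tool from outside, world axes, zero at the start; "torque": the same for the moment, N m; "width": opening from 0.0 (shut) to 1.0 (fully open).
Only numpy, scipy, OpenCV 4.12 (cv2) and the standard library are available. Lean on these libraries where they do the work, as an engineer would, in place of code of your own. Each camera call takes 0.05 s, during which the arm holds its last target. There are 200 camera calls.

## Working session

There is one attempt and no reset: what is moved stays moved. The work goes in short steps, Python scripts to look and compute and a tool call to move; the robot and the scene stay as the last step left them, time stands still between calls to the robot, and variables do not carry over. Pictures are saved under pics/ and viewed, about 8 in all and at most 12, crops included, and the job is handed in when it is done.

Besides the shell and the picture viewer there is one more tool, called in YAML: its name, and indented under it one key for each argument. drive_tool: Moves the arm, as the interface text tells. Its arguments: {"type":"object","properties":{"deltas":{"type":"array"},"force":{"type":"number"}},"required":["deltas"]}

```bash
mkdir -p pics; ls; python3 - <<'E'
from workcell import bot
import cv2,numpy as np
s=bot.read_state();print({k:np.round(v,3) for k,v in s.items()})
for n in("side","top"):
    c=bot.read_camera(n);cv2.imwrite(f"pics/{n}0.png",c["frame"]);print(n,c["mtx"].tolist(),np.round(c["R"],3).tolist(),np.round(c["t"],3), -c["R"].T@c["t"])
    np.savez(f"pics/{n}0.npz",**c)
E
```

```text
pics
{'time': np.float64(0.0), 'q': array([ 1.107,  0.265,  1.605, -0.   ,  1.274, -0.037]), 'joint_vel': array([-0.001, -0.001,  0.001, -0.   , -0.001, -0.   ]), 'joint_torque': array([-1.0000e-03, -5.1510e+01, -3.6731e+01, -0.0000e+00,  1.3000e-02,
       -0.0000e+00]), 'tool_pos': array([0.279, 0.614, 0.23 ]), 'tcp_rot': array([-6.65e-01, -3.07e+00,  3.00e-03]), 'wrist_force': array([-0.395, -0.532, -0.094]), 'torque': array([ 0.014, -0.001,  0.075]), 'width': np.float64(0.997)}
side [[466.8370529666985, 0.0, 313.8017558532238], [0.0, 466.8370529666985, 200.67323855844353], [0.0, 0.0, 1.0]] [[-1.0, -0.006, -0.016], [0.009, 0.606, -0.795], [0.015, -0.795, -0.606]] [0.567 0.17  2.211] [0.53315714 1.6585672  1.48468917]
top [[460.0473077093901, 0.0, 313.6606531356613], [0.0, 460.0473077093901, 198.53484347800148], [0.0, 0.0, 1.0]] [[0.14, -0.99, 0.007], [-0.806, -0.118, -0.58], [0.575, 0.076, -0.815]] [-0.073  0.57   1.456] [-0.36702869 -0.11550784  1.51770869]
```

View pics/side0.png

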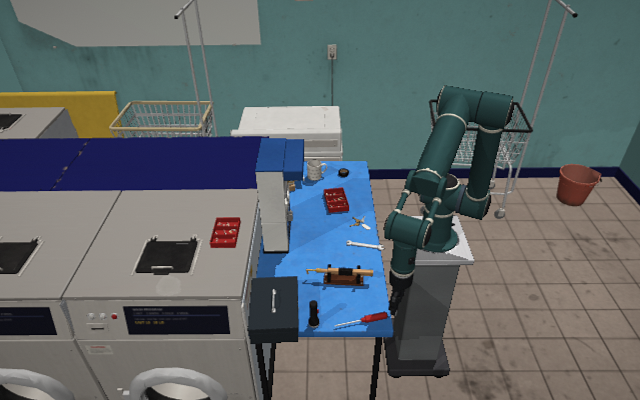

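View pics/top0.png

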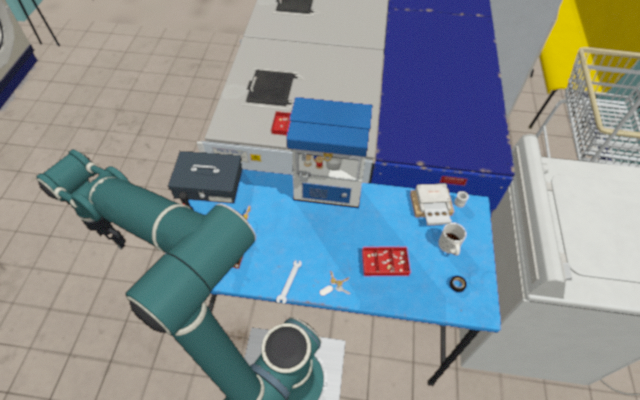

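Side view: pole in its rest at about (308–372, 270), hook to the left (+x), with the cash box, torch and screwdriver nearby. Top view: cabinet at (330,150) with the ring under the canopy; the arm hides the rest. I'll enlarge both.

```bash
cat > h.py <<'E'
import numpy as np,cv2
from workcell import bot
def ray(c,u,v):
    R,t,K=c["R"],c["t"],c["mtx"]
    d=R.T@np.linalg.solve(K,[u,v,1.]);return -R.T@t,d
def onz(c,u,v,z):
    o,d=ray(c,u,v);return o+d*(z-o[2])/d[2]
def proj(c,X):
    p=c["mtx"]@(c["R"]@np.asarray(X)+c["t"]);return p[:2]/p[2]
E
python3 - <<'E'
from h import *
s=np.load("pics/side0.npz");t=np.load("pics/top0.npz")
a=cv2.resize(s["frame"][225:335,240:400],None,fx=5,fy=5,interpolation=cv2.INTER_CUBIC)
cv2.imwrite("pics/c1.png",a)
a=cv2.resize(t["frame"][95:215,270:390],None,fx=5,fy=5,interpolation=cv2.INTER_CUBIC)
cv2.imwrite("pics/c2.png",a)
print("cab base corners",onz(t,293,199,0),onz(t,359,207,0))
print("pole",onz(s,308,270,.052),onz(s,372,272,.052))
E
```

```text
cab base corners [0.68922406 0.10764017 0.        ] [ 0.68874638 -0.15997994  0.        ]
pole [0.58937317 0.26337452 0.052     ] [0.31988949 0.27770554 0.052     ]
```

View pics/c1.png

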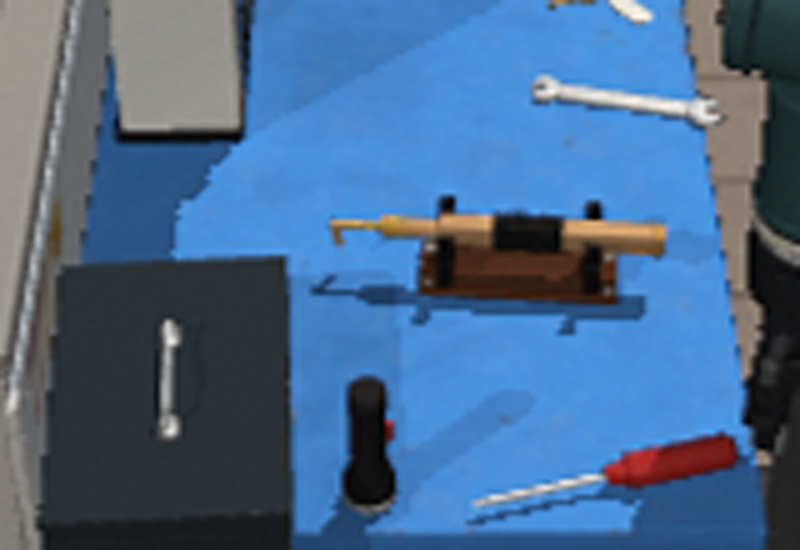

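View pics/c2.png

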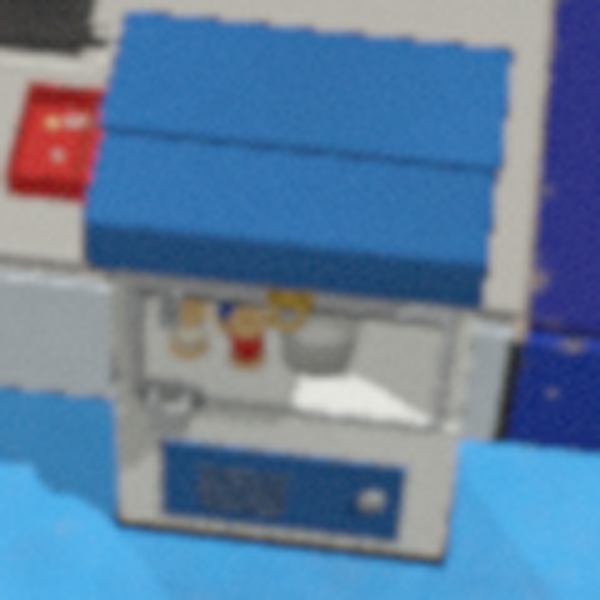

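Crops: sleeve centre at side (345.6,271.4), bend (306.8,269.4), butt (372.8,273). Ring at top (328,157), cabinet base corners as computed (268 mm wide against the 260 stated).

```bash
python3 - <<'E'
from h import *
s=np.load("pics/side0.npz");t=np.load("pics/top0.npz")
o=onz(s,345.6,271.4,.052);b=onz(s,306.8,269.4,.052);e=onz(s,372.8,273,.052)
print("origin",o,"bend",b,"butt",e,"len",np.linalg.norm(b-o),"yaw",np.degrees(np.arctan2(*(b-e)[1::-1])))
f=t["frame"][145:175,310:345].astype(int)
m=(f[...,1]-f[...,0]>50)&(f[...,2]-f[...,0]>70)
ys,xs=np.nonzero(m);print(list(zip(xs+310,ys+145)))
for u,v in((328,157),(328,156)):print("ring",onz(t,u,v,.312))
print("torch",onz(s,240+368/5,225+495/5,0),"cashbox",onz(s,240+285/5,225+258/5,.115),onz(s,240+285/5,225+515/5,.115))
# rest board ends (bottom front edge)
print("board",onz(s,240+418/5,225+293/5,0),onz(s,240+616/5,225+300/5,0))
E
```

```text
origin [0.43060713 0.27312655 0.052     ] bend [0.5945248  0.25980667 0.052     ] butt [0.31707794 0.28349853 0.052     ] len 0.1644579570927241 yaw -4.880785335445136
[(np.int64(325), np.int64(154)), (np.int64(326), np.int64(154)), (np.int64(327), np.int64(154)), (np.int64(328), np.int64(154)), (np.int64(329), np.int64(154)), (np.int64(325), np.int64(155)), (np.int64(326), np.int64(155)), (np.int64(327), np.int64(155)), (np.int64(328), np.int64(155)), (np.int64(329), np.int64(155)), (np.int64(330), np.int64(155)), (np.int64(330), np.int64(156))]
ring [ 0.66420169 -0.02790683  0.312     ]
ring [ 0.66868591 -0.0273552   0.312     ]
torch [0.56501168 0.50345601 0.        ] cashbox [0.63026603 0.36066223 0.115     ] [0.621666   0.60999935 0.115     ]
board [0.52377527 0.29326702 0.        ] [0.35632519 0.30273429 0.        ]
```

drive_tool:
  deltas:
    - {"hand": 1, "offset": [2, -5, 0], "angular": [0, 0, 5]}
    - {"hand": 1, "offset": [4, -10, 0], "angular": [0, 0, 10]}
    - {"hand": 1, "offset": [7, -15, 0], "angular": [0, 0, 15]}
    - {"hand": 1, "offset": [10, -20, 0], "angular": [0, 0, 20]}
    - {"hand": 1, "offset": [12, -25, 0], "angular": [0, 0, 20]}
    - {"hand": 1, "offset": [14, -30, 0], "angular": [0, 0, 20]}
    - {"hand": 1, "offset": [14.5, -34, 0], "angular": [0, 0, 20]}
    - {"hand": 1, "offset": [14.5, -34, 0], "angular": [0, 0, 20]}

```text
time: 1.1
tool_pos: [0.4245, 0.272, 0.2308]
tcp_rot: [-0.128, -3.138, 0.002]
wrist_force: [-0.1, -0.5, -0.4]
width: 1.0
```

```bash
python3 - <<'E'
from h import *
c=bot.read_camera("wrist");np.savez("pics/w1.npz",**c);cv2.imwrite("pics/w1.png",c["frame"])
print(c["mtx"].tolist(),c["R"].round(3).tolist(),-c["R"].T@c["t"])
E
```

```text
[[309.70691628693146, 0.0, 317.6871909836446], [0.0, 309.70691628693146, 206.04736769893222], [0.0, 0.0, 1.0]] [[0.081, 0.997, -0.001], [0.953, -0.077, 0.292], [0.291, -0.024, -0.956]] [0.35126086 0.27767447 0.37394113]
```

View pics/w1.png

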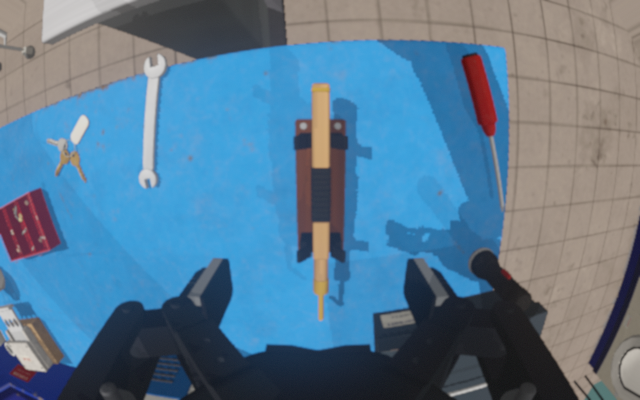

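Wrist view: pole straight in the image (column about 320); sleeve spans rows 168–221 with its centre at about (320.5,194); hook end (321,318), butt (320,86).

```bash
cat >> h.py <<'E'
def wray(c,u,v):
    K=c["mtx"];p=np.array([u-K[0,2],v-K[1,2]])/K[0,0];r=np.hypot(*p)
    d=np.r_[p/max(r,1e-9)*np.sin(r),np.cos(r)];return -c["R"].T@c["t"],c["R"].T@d
def wonz(c,u,v,z):
    o,d=wray(c,u,v);return o+d*(z-o[2])/d[2]
E
python3 - <<'E'
from h import *
c=np.load("pics/w1.npz")
f=c["frame"]; 
col=f[150:240,318:323].mean((1,2));r=np.nonzero(col<70)[0]+150;print(r.min(),r.max())
a=wonz(c,320.5,r.min()-.5,.066);b=wonz(c,320.5,r.max()+.5,.066);print(a,b,(a+b)/2)
e=wonz(c,320.5,86,.064);h=wonz(c,321,318,.054);print("butt",e,"hook",h,np.degrees(np.arctan2(*(h-e)[1::-1])))
E
```

```text
169 220
[0.40582765 0.2758703  0.066     ] [0.46115538 0.27151253 0.066     ] [0.43349152 0.27369141 0.066     ]
butt [0.32324172 0.2824994  0.064     ] hook [0.59805907 0.26165185 0.054     ] -4.338127855798216
```

drive_tool:
  deltas:
    - {"hand": 1, "offset": [0.7, 0.1, -4], "angular": [0, 0, 0]}
    - {"hand": 1, "offset": [0.7, 0.1, -8], "angular": [0, 0, 0]}
    - {"hand": 1, "offset": [0.7, 0.1, -12], "angular": [0, 0, 0]}
    - {"hand": 1, "offset": [0.7, 0.1, -15], "angular": [0, 0, 0]}
    - {"hand": 1, "offset": [0.7, 0.1, -17.5], "angular": [0, 0, 0]}
    - {"hand": 1, "offset": [0.7, 0.1, -19], "angular": [0, 0, 0]}
    - {"hand": 1, "offset": [0.7, 0.1, -19.6], "angular": [0, 0, 0]}
    - {"hand": 1, "offset": [0.7, 0.1, -19.6], "angular": [0, 0, 0]}

```text
time: 2.15
tool_pos: [0.4316, 0.2759, 0.0355]
tcp_rot: [0.121, 3.139, 0.0]
wrist_force: [-0.0, 0.2, -0.2]
width: 1.002
```

drive_tool:
  deltas:
    - {"hand": 0.5, "offset": [0, 0, 0], "angular": [0, 0, 0]}
    - {"hand": 0.2, "offset": [0, 0, 0], "angular": [0, 0, 0]}
    - {"hand": 0, "offset": [0, 0, 0], "angular": [0, 0, 0]}
    - {"hand": 0, "offset": [0, 0, 0], "angular": [0, 0, 0]}
    - {"hand": 0, "offset": [0, 0, 0], "angular": [0, 0, 0]}
    - {"hand": 0, "offset": [0, 0, 0], "angular": [0, 0, 0]}
    - {"hand": 0, "offset": [0, 0, 0], "angular": [0, 0, 0]}
    - {"hand": 0, "offset": [0, 0, 0], "angular": [0, 0, 0]}
  force: 100

```text
time: 3.15
tool_pos: [0.4319, 0.2757, 0.0359]
tcp_rot: [0.122, 3.138, 0.001]
wrist_force: [-0.1, -1.4, 5.4]
width: 0.219
```

drive_tool:
  deltas:
    - {"hand": 0, "offset": [0, 0, 1], "angular": [0, 0, 0]}
    - {"hand": 0, "offset": [0, 0, 3], "angular": [0, 0, 0]}
    - {"hand": 0, "offset": [0, 0, 6], "angular": [0, 0, 0]}
    - {"hand": 0, "offset": [0, 0, 10], "angular": [0, 0, 0]}
    - {"hand": 0, "offset": [0, 0, 14], "angular": [0, 0, 0]}
    - {"hand": 0, "offset": [0, -3, 18], "angular": [0, -3, 1]}
    - {"hand": 0, "offset": [0, -7, 22], "angular": [0, -6, 2]}
    - {"hand": 0, "offset": [0, -11, 25], "angular": [0, -9, 3]}
  force: 120

```text
time: 4.15
tool_pos: [0.4313, 0.1646, 0.2871]
tcp_rot: [0.035, 2.982, 0.009]
wrist_force: [0.8, -0.4, -0.7]
width: 0.216
```

drive_tool:
  deltas:
    - {"hand": 0, "offset": [0, -4, 1.6], "angular": [0, -3, 1.4]}
    - {"hand": 0, "offset": [0, -8, 3.6], "angular": [0, -3, 1.4]}
    - {"hand": 0, "offset": [0, -12, 3.6], "angular": [0, -3, 1.4]}
    - {"hand": 0, "offset": [0, -16, 3.6], "angular": [0, -3, 1.4]}
    - {"hand": 0, "offset": [0, -19, 3.6], "angular": [0, -3, 1.4]}
    - {"hand": 0, "offset": [0, -19.3, 3.6], "angular": [0, -3, 1.4]}
    - {"hand": 0, "offset": [0, -19.3, 3.6], "angular": [0, -3, 1.4]}

```text
time: 5.03
tool_pos: [0.431, -0.0273, 0.3209]
tcp_rot: [0.002, 2.933, 0.014]
wrist_force: [0.2, 0.4, -1.1]
width: 0.216
```

```bash
python3 - <<'E'
from h import *
from scipy.spatial.transform import Rotation as Ro
st=bot.read_state();R=Ro.from_rotvec(st["tcp_rot"]).as_matrix();print(st["tool_pos"],st["wrist_force"],st["width"]);print(R.round(3))
s=bot.read_camera("side");t=bot.read_camera("top");w=bot.read_camera("wrist")
for n,c in(("s2",s),("t2",t),("w2",w)):np.savez(f"pics/{n}.npz",**c)
# predicted bend
P=st["tool_pos"]-R[:,2]*.0163-R[:,0]*.165; print("pred bend",P,proj(s,P),proj(t,P))
def crop(c,x):
    u,v=map(int,proj(c,x));u=min(max(u,40),600);return cv2.resize(c["frame"][v-40:v+40,u-40:u+40],(400,400),interpolation=cv2.INTER_CUBIC),(u-40,v-40)
a,oa=crop(s,P);b,ob=crop(t,P+[.03,0,0]);print(oa,ob)
cv2.imwrite("pics/p2.png",np.hstack([a,b]))
E
```

```text
[ 0.43101715 -0.02727057  0.32091314] [ 0.17930309  0.37443277 -1.14804959] 0.21569811584857804
[[-0.978  0.001  0.207]
 [ 0.002  1.     0.009]
 [-0.207  0.009 -0.978]]
pred bend [ 0.58907572 -0.0278249   0.37099179] [307.36404515 169.11009306] [325.73231686 162.59402517]
(267, 129) (286, 115)
```

View pics/p2.png

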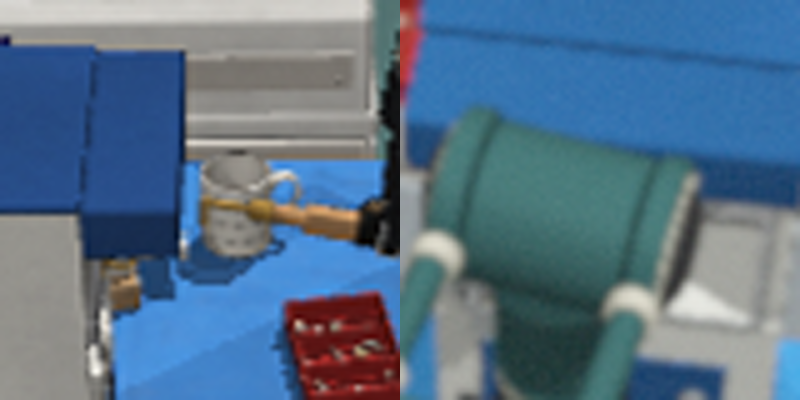

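The side crop shows the bend at about (307.6,169.6), 0.5 px from the prediction, so the grasp is as modelled. The arm hides the ring in the top view, so I'll tilt the hand to the side to see the ring with the wrist camera.

drive_tool:
  deltas:
    - {"hand": 0, "offset": [0, 4, 1], "angular": [0, -5, 0]}
    - {"hand": 0, "offset": [-1, 8, 2], "angular": [0, -12, 0]}
    - {"hand": 0, "offset": [-1, 12, 2], "angular": [0, -20, 0]}
    - {"hand": 0, "offset": [-1, 14, 2], "angular": [0, -24, 0]}
    - {"hand": 0, "offset": [-1, 14, 2], "angular": [0, -24, 0]}
    - {"hand": 0, "offset": [-1, 14, 2], "angular": [0, -24, 0]}

```text
time: 5.92
tool_pos: [0.4213, 0.1129, 0.3416]
tcp_rot: [-0.004, 2.514, 0.012]
wrist_force: [-0.5, -0.5, -1.9]
width: 0.212
```

```bash
python3 - <<'E'
from h import *
st=bot.read_state();print(st["tool_pos"],st["tcp_rot"])
w=bot.read_camera("wrist");np.savez("pics/w3.npz",**w)
o=-w["R"].T@w["t"];print(o)
d=w["R"]@np.array([.667,-.0277,.312])+w["t"];th=np.arccos(d[2]/np.linalg.norm(d));p=d[:2]/np.hypot(*d[:2])*th*w["mtx"][0,0]+w["mtx"][:2,2];print("pred ring",p)
u,v=map(int,p);v=min(v,340);u=max(u,80)
print((u-80,v-60));cv2.imwrite("pics/w3.png",np.vstack([cv2.resize(w["frame"][v-60:v+60,u-80:u+80],(640,480),interpolation=cv2.INTER_CUBIC)]))
E
```

```text
[0.42131309 0.11287223 0.34157566] [-0.00352784  2.51413515  0.01182367]
[0.27824697 0.11107719 0.41377442]
pred ring [209.68431182 322.7253403 ]
(129, 262)
```

View pics/w3.png

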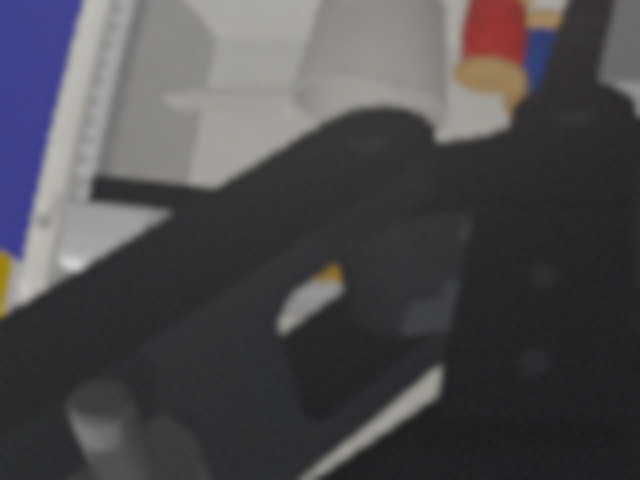

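The ring is hidden behind the finger linkage. Only a brass glimpse shows, at (211,329), which agrees with the estimate. I'll yaw the hand to clear it.

drive_tool:
  deltas:
    - {"hand": 0, "offset": [0, 1, 0], "angular": [0, -2, 9]}
    - {"hand": 0, "offset": [0, 2, 0], "angular": [0, -4, 18]}
    - {"hand": 0, "offset": [0, 3, 0], "angular": [0, -6, 26]}
    - {"hand": 0, "offset": [0, 3, 0], "angular": [0, -6, 26]}
    - {"hand": 0, "offset": [0, 3, 0], "angular": [0, -6, 26]}

```text
time: 6.6
tool_pos: [0.4224, 0.1403, 0.3414]
tcp_rot: [-0.55, 2.358, 0.189]
wrist_force: [0.5, -0.1, -1.1]
width: 0.214
```

```bash
python3 - <<'E'
from h import *
st=bot.read_state();print(st["tool_pos"],st["tcp_rot"])
w=bot.read_camera("wrist");np.savez("pics/w4.npz",**w)
d=w["R"]@np.array([.667,-.0277,.312])+w["t"];th=np.arccos(d[2]/np.linalg.norm(d));p=d[:2]/np.hypot(*d[:2])*th*w["mtx"][0,0]+w["mtx"][:2,2];print("pred ring",p)
u,v=map(int,p);v=min(v,340);u=max(u,80)
print((u-80,v-60));cv2.imwrite("pics/w4.png",cv2.resize(w["frame"][v-60:v+60,u-80:u+80],(800,600),interpolation=cv2.INTER_CUBIC))
E
```

```text
[0.42236405 0.14033376 0.34142276] [-0.55016197  2.35846144  0.18856036]
pred ring [101.47562771 270.00395609]
(21, 210)
```

View pics/w4.png

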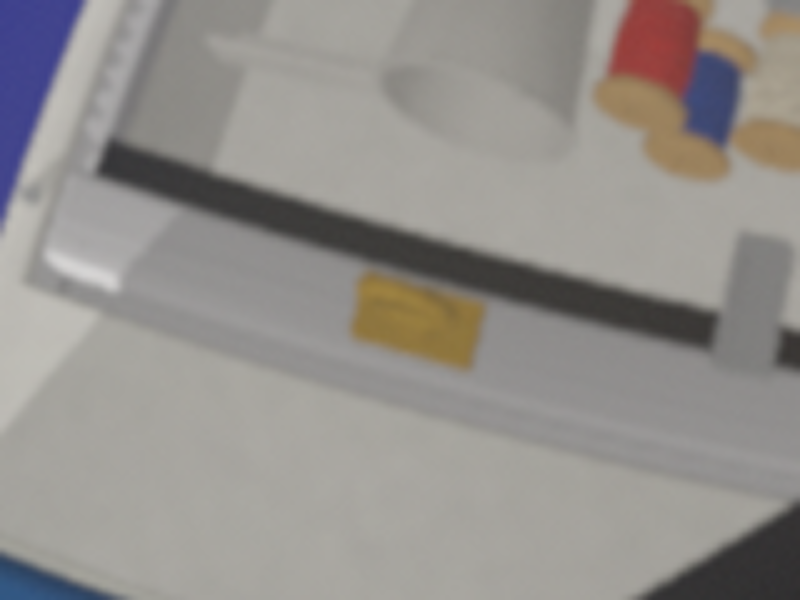

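The wrist view (upside down) shows the brass plate with corners at about (360,275) and (472,368) in the crop. The ring arc stands in front of it at its top edge, centre at about (415,300), near the prediction.

```bash
python3 - <<'E'
from h import *
w=np.load("pics/w4.npz");t=np.load("pics/top0.npz")
f=w["frame"].astype(int);m=(f[...,2]-f[...,0]>55)&(f[...,1]-f[...,0]>35);m[:,:80]=0;m[:250]=0;m[295:]=0;m[:,130:]=0
ys,xs=np.nonzero(m);print(xs.min(),xs.max(),ys.min(),ys.max(),xs.mean(),ys.mean(),m.sum())
def onx(u,v,x):
    o,d=wray(w,u,v);return (o+d*(x-o[0])/d[0]).round(4)
cr=lambda a,b:(21+a/5-.4,210+b/5-.4)
for n,p in dict(c1=(360,275),c2=(485,305),c3=(472,368),c4=(352,338)).items():
    print(n,[onx(*cr(*p),x) for x in(.676,.684)])
print("mean",onx(xs.mean(),ys.mean(),.68))
for p in((415,285),(415,300)):print(wonz(w,*cr(*p),.312).round(4),onx(*cr(*p),.667))
for p in((90,300),(60,245)):print("rail/cab",onx(*cr(*p),.689))
# top ring mask loose
g=t["frame"].astype(int);mm=(g[...,1]-g[...,0]>25)&(g[...,2]-g[...,0]>35)
for v in range(148,166):print(v,''.join('#' if mm[v,u] else '.' for u in range(315,342)), g[v,328])
from scipy.optimize import least_squares
pass
E
```

```text
92 116 265 282 103.84666666666666 273.7033333333333 300
c1 [array([ 0.676 , -0.0437,  0.3064]), array([ 0.684 , -0.0461,  0.3045])]
c2 [array([ 0.676 , -0.0091,  0.3052]), array([ 0.684 , -0.0109,  0.3032])]
c3 [array([ 0.676 , -0.0086,  0.3215]), array([ 0.684 , -0.0103,  0.3199])]
c4 [array([ 0.676 , -0.0414,  0.3224]), array([ 0.684 , -0.0438,  0.3209])]
mean [ 0.68   -0.0269  0.3128]
[ 0.647  -0.0208  0.312 ] [ 0.667  -0.0261  0.3072]
[ 0.6618 -0.0238  0.312 ] [ 0.667  -0.0251  0.3108]
rail/cab [ 0.689  -0.1225  0.3316]
rail/cab [ 0.689  -0.1368  0.3204]
148 ........................... [114  71  31]
149 ........................... [113  73  33]
150 ........................... [114  69  36]
151 ........................... [112  69  37]
152 ........................... [103  79  68]
153 .........##................ [ 76  92 107]
154 .........########.......... [ 48 102 126]
155 .........#########......... [ 43 103 128]
156 .........########.......... [ 62 100 117]
157 ...########...###.......... [ 93 106 113]
158 ..#########...##........... [104 115 120]
159 .###########.###........... [ 90 117 130]
160 ########..#####............ [ 85 122 137]
161 .######.................... [107 125 132]
162 ...###..................... [123 127 128]
163 ........................... [120 125 124]
164 ........................... [118 122 122]
165 ........................... [114 120 117]
```

drive_tool:
  deltas:
    - {"hand": 0, "offset": [0, -1, 0], "angular": [0, 2, -9]}
    - {"hand": 0, "offset": [0, -2, 0], "angular": [0, 4, -18]}
    - {"hand": 0, "offset": [0, -3, 0], "angular": [0, 6, -26]}

```text
time: 7.02
tool_pos: [0.4208, 0.1149, 0.3404]
tcp_rot: [-0.073, 2.506, 0.036]
wrist_force: [0.3, -0.3, -2.8]
width: 0.216
```

drive_tool:
  deltas:
    - {"hand": 0, "offset": [0, -4, 0], "angular": [0, 8, 0]}
    - {"hand": 0, "offset": [0.5, -8, -1], "angular": [0, 16, 0]}
    - {"hand": 0, "offset": [1, -12, -2], "angular": [0, 24, 0]}
    - {"hand": 0, "offset": [1, -13.9, -2], "angular": [0, 24, 0]}
    - {"hand": 0, "offset": [3, -13.9, -2], "angular": [0, 24, 0]}
    - {"hand": 0, "offset": [6, -13.9, -2], "angular": [0, 24, 0]}
    - {"hand": 0, "offset": [8.3, -13.9, -2], "angular": [0, 24, 0]}
    - {"hand": 0, "offset": [8.3, -13.9, -2], "angular": [0, 24, 0]}

```text
time: 8.02
tool_pos: [0.505, -0.0238, 0.3197]
tcp_rot: [-0.079, 2.925, 0.059]
wrist_force: [-1.3, 0.6, -0.0]
width: 0.213
```

```bash
python3 - <<'E'
from h import *
from scipy.spatial.transform import Rotation as Ro
st=bot.read_state();R=Ro.from_rotvec(st["tcp_rot"]).as_matrix();print(st["tool_pos"],st["wrist_force"],st["torque"])
P=st["tool_pos"]-R[:,2]*.0163-R[:,0]*.165;T=st["tool_pos"]-R[:,2]*.0163-R[:,0]*.160+R[:,2]*.0235;print("bend",P,"tip",T)
s=bot.read_camera("side");print(proj(s,P),proj(s,T))
u,v=map(int,proj(s,T));cv2.imwrite("pics/s5.png",cv2.resize(s["frame"][v-35:v+35,u-40:u+60],(800,560),interpolation=cv2.INTER_CUBIC));print(u-40,v-35)
E
```

```text
[ 0.50497396 -0.02378631  0.31970753] [-1.28080768  0.60346516 -0.00999366] [-0.01104376  0.17883846  0.01372381]
bend [ 0.66248355 -0.01649421  0.37097391] tip [ 0.66259053 -0.01566119  0.34696257]
[290.26788383 170.74681772] [290.49443848 175.47541439]
250 140
```

View pics/s5.png

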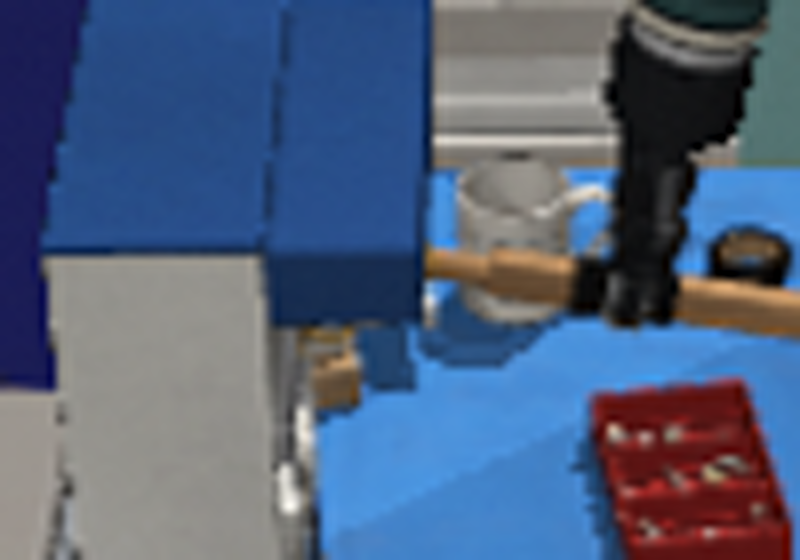

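```bash
python3 - <<'E'
from h import *
from scipy.spatial.transform import Rotation as Ro
s=np.load("pics/s2.npz");print("ring",proj(s,[.662,-.0265,.312]),"front bar",proj(s,[.651,-.0265,.312]))
R=Ro.from_rotvec(bot.read_state()["tcp_rot"]).as_matrix()
D=np.array([[-.978,0,.208],[0,1,0],[-.208,0,-.978]])
print("turn deg",np.degrees(Ro.from_matrix(D@R.T).as_rotvec()), bot.read_state()["tool_pos"])
g=s["frame"];print(g[176:188,286:297].tolist())
E
```

```text
ring [291.11172606 180.66815798] front bar [293.61146012 180.64289077]
turn deg [-1.98831667  0.28459559 -3.30059967] [ 0.50399425 -0.02367207  0.31958435]
[[[79, 44, 23], [79, 43, 22], [80, 45, 23], [79, 45, 24], [78, 44, 23], [79, 44, 23], [78, 44, 23], [77, 43, 23], [79, 44, 24], [78, 45, 24], [80, 45, 24]], [[79, 43, 23], [77, 43, 22], [77, 44, 23], [78, 45, 24], [77, 43, 23], [78, 44, 23], [77, 44, 23], [77, 43, 22], [78, 43, 23], [79, 45, 24], [78, 44, 22]], [[77, 43, 22], [77, 44, 22], [79, 46, 25], [77, 42, 21], [77, 44, 22], [76, 43, 21], [77, 43, 22], [78, 44, 23], [78, 43, 22], [79, 44, 23], [78, 44, 22]], [[78, 43, 21], [79, 43, 22], [80, 44, 22], [78, 42, 19], [77, 42, 19], [77, 41, 19], [77, 41, 18], [79, 42, 21], [78, 41, 20], [77, 42, 21], [77, 42, 22]], [[66, 43, 29], [56, 39, 27], [51, 39, 28], [47, 31, 19], [80, 60, 46], [91, 71, 56], [77, 55, 41], [51, 45, 41], [69, 60, 53], [81, 69, 62], [85, 74, 68]], [[98, 96, 96], [55, 67, 76], [31, 63, 83], [61, 98, 119], [74, 99, 113], [74, 92, 103], [71, 92, 103], [50, 97, 124], [80, 75, 75], [105, 68, 39], [110, 72, 43]], 
[... 322 characters left out ...]
, 27], [108, 67, 32]], [[103, 101, 102], [77, 88, 93], [92, 103, 109], [80, 93, 106], [71, 89, 106], [69, 87, 105], [64, 83, 101], [99, 137, 170], [134, 131, 130], [119, 83, 52], [107, 65, 30]], [[94, 93, 93], [81, 81, 82], [101, 102, 102], [75, 90, 105], [58, 82, 103], [97, 133, 166], [111, 151, 186], [114, 157, 195], [133, 144, 156], [117, 91, 71], [108, 66, 29]], [[92, 91, 91], [87, 85, 86], [101, 106, 109], [93, 117, 139], [82, 109, 133], [84, 111, 136], [77, 102, 125], [69, 93, 115], [72, 90, 107], [99, 72, 57], [107, 65, 29]], [[87, 86, 87], [88, 87, 87], [99, 105, 109], [77, 96, 113], [63, 85, 106], [62, 82, 102], [57, 76, 94], [53, 71, 88], [54, 75, 94], [94, 67, 54], [106, 65, 31]]]
```

drive_tool:
  deltas:
    - {"hand": 0, "offset": [0, -0.25, 0], "angular": [-2, 0.3, -3.3]}
    - {"hand": 0, "offset": [0, -0.25, 0], "angular": [-2, 0.3, -3.3]}
    - {"hand": 0, "offset": [0, -0.25, 0], "angular": [-2, 0.3, -3.3]}
    - {"hand": 0, "offset": [0, -0.25, 0], "angular": [-2, 0.3, -3.3]}

```text
time: 8.57
tool_pos: [0.5033, -0.0261, 0.3201]
tcp_rot: [-0.001, 2.931, 0.001]
wrist_force: [0.4, -0.6, -0.5]
width: 0.219
```

```bash
cat > tip.py <<'E'
from h import *
from scipy.spatial.transform import Rotation as Ro
st=bot.read_state();R=Ro.from_rotvec(st["tcp_rot"]).as_matrix();print(st["tool_pos"],st["wrist_force"],st["torque"])
P=st["tool_pos"]-R[:,2]*.0163-R[:,0]*.165;T=st["tool_pos"]-R[:,2]*.0163-R[:,0]*.160+R[:,2]*.0235;print("bend",P,"tip",T)
D=np.array([[-.978,0,.208],[0,1,0],[-.208,0,-.978]])
print("turn deg",np.degrees(Ro.from_matrix(D@R.T).as_rotvec()))
E
python3 tip.py
```

```text
[ 0.50331226 -0.02613533  0.32005021] [ 0.41690922 -0.55108852 -0.49445829] [0.01207316 0.09381574 0.07172979]
bend [ 0.66123582 -0.02605419  0.37055599] tip [ 0.66127002 -0.02604673  0.34652999]
turn deg [-0.0177687  0.0863409 -0.0350999]
```

drive_tool:
  deltas:
    - {"hand": 0, "offset": [0.1, 0, -1], "angular": [0, 0, 0]}
    - {"hand": 0, "offset": [0.1, 0, -2.2], "angular": [0, 0, 0]}
    - {"hand": 0, "offset": [0.1, 0, -2.8], "angular": [0, 0, 0]}
    - {"hand": 0, "offset": [0.1, 0, -3.2], "angular": [0, 0, 0]}
    - {"hand": 0, "offset": [0.1, 0, -3.6], "angular": [0, 0, 0]}
    - {"hand": 0, "offset": [0.1, 0, -4], "angular": [0, 0, 0]}
    - {"hand": 0, "offset": [0.1, 0, -4.3], "angular": [0, 0, 0]}
    - {"hand": 0, "offset": [0.1, 0, -4.3], "angular": [0, 0, 0]}

```text
time: 9.57
tool_pos: [0.5044, -0.026, 0.2766]
tcp_rot: [-0.001, 2.931, 0.0]
wrist_force: [-0.5, 0.6, -1.6]
width: 0.209
```

drive_tool:
  deltas:
    - {"hand": 0, "offset": [-0.1, 0, 0], "angular": [0, 0, 0]}
    - {"hand": 0, "offset": [-0.2, 0, 0], "angular": [0, 0, 0]}
    - {"hand": 0, "offset": [-0.3, 0, 0], "angular": [0, 0, 0]}
    - {"hand": 0, "offset": [-0.4, 0, 0], "angular": [0, 0, 0]}
    - {"hand": 0, "offset": [-0.4, 0, 0], "angular": [0, 0, 0]}

```text
time: 10.2
tool_pos: [0.5005, -0.026, 0.277]
tcp_rot: [-0.001, 2.931, 0.0]
wrist_force: [0.2, -0.8, -1.3]
width: 0.216
```

```bash
python3 tip.py
```

```text
[ 0.50050018 -0.02604044  0.27697663] [ 0.15896986 -0.77303588 -1.2516607 ] [0.05488441 0.13051557 0.04012242]
bend [ 0.65842962 -0.0259777   0.32746406] tip [ 0.65846103 -0.02597483  0.30343805]
turn deg [-0.00680721  0.07968449 -0.02492805]
```

drive_tool:
  deltas:
    - {"hand": 0, "offset": [-0.1, 0, 0], "angular": [0, 0, 0]}
    - {"hand": 0, "offset": [-0.2, 0, 0], "angular": [0, 0, 0]}
    - {"hand": 0, "offset": [-0.2, 0, 0], "angular": [0, 0, 0]}

```text
time: 10.58
tool_pos: [0.4986, -0.026, 0.2769]
tcp_rot: [-0.001, 2.931, 0.0]
wrist_force: [1.1, 0.5, -1.2]
width: 0.212
```

```bash
python3 tip.py
```

```text
[ 0.49857442 -0.02601823  0.27692508] [ 1.05106786  0.49022783 -1.18812984] [ 0.0026125   0.09707753 -0.00788478]
bend [ 0.65650138 -0.02593981  0.32742023] tip [ 0.65653397 -0.02593741  0.30339422]
turn deg [-0.00568373  0.08248632 -0.03025795]
```

drive_tool:
  deltas:
    - {"hand": 0, "offset": [-0.1, 0, 0], "angular": [0, 0, 0]}
    - {"hand": 0, "offset": [-0.1, 0, 0], "angular": [0, 0, 0]}

```text
time: 10.82
tool_pos: [0.4983, -0.026, 0.2773]
tcp_rot: [-0.001, 2.929, 0.0]
wrist_force: [4.7, -0.1, -2.3]
width: 0.212
```

```bash
python3 tip.py
```

```text
[ 0.4982779  -0.02604995  0.27726682] [ 4.741266   -0.09946781 -2.25581746] [ 0.05882616 -0.27094068  0.01908705]
bend [ 0.65612433 -0.02597951  0.32801313] tip [ 0.65619514 -0.02597792  0.30398721]
turn deg [-0.0037576   0.1736334  -0.02675682]
```

Hooked: pulling back met +4.7 N at the bar, so the ring centre is at x≈0.661. Now I ease off and draw down.

drive_tool:
  deltas:
    - {"hand": 0, "offset": [0.2, 0, -0.3], "angular": [0, 0, 0]}
    - {"hand": 0, "offset": [0.2, 0, -0.8], "angular": [0, 0, 0]}
    - {"hand": 0, "offset": [0.2, 0, -1.3], "angular": [0, 0, 0]}
    - {"hand": 0, "offset": [0.2, 0, -1.8], "angular": [0, 0, 0]}
    - {"hand": 0, "offset": [0.2, 0, -2.3], "angular": [0, 0, 0]}
    - {"hand": 0, "offset": [0.2, 0, -2.8], "angular": [0, 0, 0]}
    - {"hand": 0, "offset": [0.2, 0, -3.3], "angular": [0, 0, 0]}
    - {"hand": 0, "offset": [0.2, 0, -3.5], "angular": [0, 0, 0]}

```text
time: 11.82
tool_pos: [0.4994, -0.026, 0.2414]
tcp_rot: [-0.001, 2.931, 0.0]
wrist_force: [-0.3, -0.5, 0.7]
width: 0.215
```

```bash
python3 tip.py
```

```text
[ 0.49943674 -0.02600717  0.24143404] [-0.3303912  -0.52219467  0.68129652] [-0.00996974 -0.04604217  0.01040187]
bend [ 0.65739292 -0.02594087  0.29183771] tip [ 0.65741159 -0.02593649  0.26781169]
turn deg [-0.01042398  0.0492988  -0.02736819]
```

drive_tool:
  deltas:
    - {"hand": 0, "offset": [0, 0, -0.5], "angular": [0, 0, 0]}
    - {"hand": 0, "offset": [0, 0, -1.1], "angular": [0, 0, 0]}
    - {"hand": 0, "offset": [0, 0, -1.8], "angular": [0, 0, 0]}
    - {"hand": 0, "offset": [0, 0, -2.5], "angular": [0, 0, 0]}
    - {"hand": 0, "offset": [0, 0, -3.2], "angular": [0, 0, 0]}
    - {"hand": 0, "offset": [0, 0, -3.9], "angular": [0, 0, 0]}
    - {"hand": 0, "offset": [0, 0, -4.4], "angular": [0, 0, 0]}
    - {"hand": 0, "offset": [0, 0, -4.5], "angular": [0, 0, 0]}

```text
time: 12.82
tool_pos: [0.4992, -0.026, 0.1963]
tcp_rot: [-0.001, 2.932, 0.0]
wrist_force: [-1.7, 0.2, 0.5]
width: 0.212
```

drive_tool:
  deltas:
    - {"hand": 0, "offset": [0, 0, -0.1], "angular": [0, 0, 0]}
    - {"hand": 0, "offset": [0, 0, -0.2], "angular": [0, 0, 0]}
    - {"hand": 0, "offset": [0, 0, -0.3], "angular": [0, 0, 0]}
    - {"hand": 0, "offset": [0, 0, -0.4], "angular": [0, 0, 0]}

```text
time: 13.32
tool_pos: [0.4994, -0.026, 0.1928]
tcp_rot: [-0.001, 2.931, 0.0]
wrist_force: [-1.9, 0.9, 1.0]
width: 0.217
```

```bash
python3 tip.py
```

```text
[ 0.49939499 -0.0260133   0.19280787] [-1.89140413  0.89345143  0.98336322] [0.05333468 0.03566461 0.04410119]
bend [ 0.65734589 -0.02593884  0.24322807] tip [ 0.65736708 -0.02593549  0.21920205]
turn deg [-0.00799524  0.05529617 -0.02955247]
```

drive_tool:
  deltas:
    - {"hand": 0, "offset": [0, 0, -0.1], "angular": [0, 0, 0]}
    - {"hand": 0, "offset": [0, 0, -0.2], "angular": [0, 0, 0]}
    - {"hand": 0, "offset": [0, 0, -0.3], "angular": [0, 0, 0]}
    - {"hand": 0, "offset": [0, 0, -0.4], "angular": [0, 0, 0]}
    - {"hand": 0, "offset": [0, 0, -0.4], "angular": [0, 0, 0]}

```text
time: 13.95
tool_pos: [0.4995, -0.026, 0.1888]
tcp_rot: [-0.001, 2.931, 0.0]
wrist_force: [-1.9, -0.1, 0.6]
width: 0.215
```

drive_tool:
  deltas:
    - {"hand": 0, "offset": [0, 0, -0.1], "angular": [0, 0, 0]}
    - {"hand": 0, "offset": [0, 0, -0.2], "angular": [0, 0, 0]}
    - {"hand": 0, "offset": [0, 0, -0.3], "angular": [0, 0, 0]}
    - {"hand": 0, "offset": [0, 0, -0.4], "angular": [0, 0, 0]}
    - {"hand": 0, "offset": [0, 0, -0.4], "angular": [0, 0, 0]}

```text
time: 14.58
tool_pos: [0.4996, -0.026, 0.1848]
tcp_rot: [-0.001, 2.931, 0.0]
wrist_force: [-1.1, 1.0, 0.7]
width: 0.21
```

drive_tool:
  deltas:
    - {"hand": 0, "offset": [0, 0, -0.1], "angular": [0, 0, 0]}
    - {"hand": 0, "offset": [0, 0, -0.2], "angular": [0, 0, 0]}
    - {"hand": 0, "offset": [0, 0, -0.3], "angular": [0, 0, 0]}
    - {"hand": 0, "offset": [0, 0, -0.3], "angular": [0, 0, 0]}

```text
time: 15.08
tool_pos: [0.4998, -0.0261, 0.1822]
tcp_rot: [-0.001, 2.93, 0.0]
wrist_force: [-2.2, 0.5, 2.3]
width: 0.212
```

drive_tool:
  deltas:
    - {"hand": 0, "offset": [0, 0, -0.1], "angular": [0, 0, 0]}
    - {"hand": 0, "offset": [0, 0, -0.2], "angular": [0, 0, 0]}
    - {"hand": 0, "offset": [0, 0, -0.2], "angular": [0, 0, 0]}

```text
time: 15.45
tool_pos: [0.4998, -0.026, 0.18]
tcp_rot: [-0.001, 2.93, 0.0]
wrist_force: [-1.4, -0.1, 2.4]
width: 0.215
```

```bash
python3 tip.py
```

```text
[ 0.49979538 -0.02604328  0.18003559] [-1.4219171  -0.131119    2.39937069] [ 0.00532301 -0.40866306  0.03645806]
bend [ 0.65770304 -0.0259695   0.23059106] tip [ 0.65774481 -0.02596792  0.20656507]
turn deg [-0.00374489  0.10436975 -0.02795838]
```

drive_tool:
  deltas:
    - {"hand": 0, "offset": [0, 0, -0.1], "angular": [0, 0, 0]}
    - {"hand": 0, "offset": [0, 0, -0.2], "angular": [0, 0, 0]}
    - {"hand": 0, "offset": [0, 0, -0.2], "angular": [0, 0, 0]}

```text
time: 15.82
tool_pos: [0.4998, -0.026, 0.178]
tcp_rot: [-0.001, 2.93, 0.0]
wrist_force: [-1.5, -0.5, 3.7]
width: 0.212
```

```bash
python3 tip.py
```

```text
[ 0.49978158 -0.02604833  0.17801578] [-1.48994108 -0.52887296  3.66764841] [-0.02943683 -0.55755272  0.02361917]
bend [ 0.65769197 -0.02598571  0.22856275] tip [ 0.65773244 -0.0259832   0.20453676]
turn deg [-0.00596555  0.10128536 -0.02462016]
```

drive_tool:
  deltas:
    - {"hand": 0, "offset": [0, 0, -0.05], "angular": [0, 0, 0]}
    - {"hand": 0, "offset": [0, 0, -0.1], "angular": [0, 0, 0]}
    - {"hand": 0, "offset": [0, 0, -0.1], "angular": [0, 0, 0]}

```text
time: 16.2
tool_pos: [0.499, -0.026, 0.1762]
tcp_rot: [-0.001, 2.932, 0.0]
wrist_force: [0.4, -0.8, 0.5]
width: 0.215
```

```bash
python3 tip.py
```

```text
[ 0.49900752 -0.02596012  0.17616849] [ 0.43215532 -0.76022031  0.51709153] [-0.04335384 -0.23825226  0.01259726]
bend [ 0.65701899 -0.0258966   0.22639857] tip [ 0.65701126 -0.02588995  0.20237255]
turn deg [-0.0158696  -0.01365684 -0.02807807]
```

Force dropped from 3.7 to 0.5 N, which may be the click. I'll hold briefly and re-read.

drive_tool:
  deltas:
    - {"hand": 0, "offset": [0, 0, 0], "angular": [0, 0, 0]}
    - {"hand": 0, "offset": [0, 0, 0], "angular": [0, 0, 0]}

```text
time: 16.45
tool_pos: [0.499, -0.026, 0.1764]
tcp_rot: [-0.001, 2.932, 0.0]
wrist_force: [-0.6, 0.4, -0.0]
width: 0.211
```

drive_tool:
  deltas:
    - {"hand": 0, "offset": [0, 0, -0.05], "angular": [0, 0, 0]}
    - {"hand": 0, "offset": [0, 0, -0.05], "angular": [0, 0, 0]}

```text
time: 16.7
tool_pos: [0.4992, -0.026, 0.1761]
tcp_rot: [-0.001, 2.932, 0.0]
wrist_force: [-1.4, 0.1, 0.7]
width: 0.21
```

```bash
python3 tip.py
```

```text
[ 0.49917321 -0.02599223  0.17608929] [-1.3977936   0.09518984  0.6835711 ] [0.04214417 0.04596547 0.07111293]
bend [ 0.65715508 -0.02592056  0.22641239] tip [ 0.6571615  -0.02591603  0.20238636]
turn deg [-0.01080408  0.02007623 -0.02942917]
```

drive_tool:
  deltas:
    - {"hand": 0, "offset": [0, 0, 0.3], "angular": [0, 0, 0]}
    - {"hand": 0, "offset": [0, 0, 0.6], "angular": [0, 0, 0]}
    - {"hand": 0, "offset": [0, 0, 0.8], "angular": [0, 0, 0]}
    - {"hand": 0, "offset": [0, 0, 0.8], "angular": [0, 0, 0]}
    - {"hand": 0, "offset": [0, 0, 0.8], "angular": [0, 0, 0]}

```text
time: 17.32
tool_pos: [0.4994, -0.026, 0.1843]
tcp_rot: [-0.001, 2.931, 0.0]
wrist_force: [0.2, 0.7, -0.6]
width: 0.215
```

```bash
python3 tip.py; python3 - <<'E'
from h import *
s=bot.read_camera("side");t=bot.read_camera("top");st=bot.read_state();print(st["wrist_force"],st["torque"])
a=cv2.resize(s["frame"][150:230,255:335],(400,400),interpolation=cv2.INTER_CUBIC)
b=cv2.resize(t["frame"][140:220,285:365],(400,400),interpolation=cv2.INTER_CUBIC)
cv2.imwrite("pics/p6.png",np.hstack([a,b]))
for z in(.312,.312-.094):print(z,proj(s,[.65,-.0265,z]),proj(t,[.65,-.0265,z]))
E
```

```text
[ 0.49944978 -0.02602076  0.1843114 ] [ 0.23450978  0.71839619 -0.56913807] [-0.01468098  0.18247788 -0.02272989]
bend [ 0.65739806 -0.02594124  0.23473982] tip [ 0.65742049 -0.02593866  0.2107138 ]
turn deg [-0.00614237  0.05827516 -0.0307974 ]
[ 0.88916102  0.63382694 -1.97472583] [0.00678365 0.13534453 0.01654117]
0.312 [293.83872803 180.64059355] [327.0849681  160.08597356]
0.218 [294.71853503 197.72318097] [326.28072216 177.06067791]
```

View pics/p6.png

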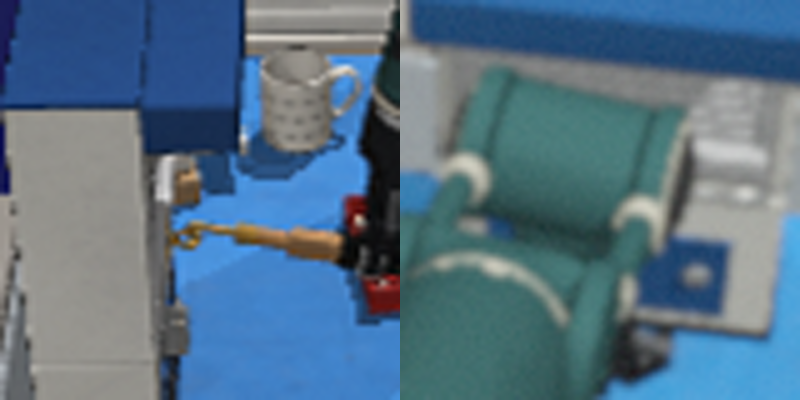

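Side crop: shutter down, hook in the ring at about (187,238) in the crop, i.e. (292.4,197.6), close to the position predicted for 94 mm of travel. After raising 8 mm the torque is back to its free value, so the catch holds. I'll unhook now.

drive_tool:
  deltas:
    - {"hand": 0, "offset": [0.3, 0, 0.2], "angular": [0, 0, 0]}
    - {"hand": 0, "offset": [0.3, 0, 0.7], "angular": [0, 0, 0]}
    - {"hand": 0, "offset": [0.3, 0, 1.4], "angular": [0, 0, 0]}
    - {"hand": 0, "offset": [0.3, 0, 2.2], "angular": [0, 0, 0]}
    - {"hand": 0, "offset": [0.3, 0, 3], "angular": [0, 0, 0]}
    - {"hand": 0, "offset": [0.3, 0, 3.2], "angular": [0, 0, 0]}
    - {"hand": 0, "offset": [0.3, 0, 3.2], "angular": [0, 0, 0]}

```text
time: 18.3
tool_pos: [0.5026, -0.026, 0.2167]
tcp_rot: [-0.001, 2.93, 0.0]
wrist_force: [-0.2, -0.2, -1.9]
width: 0.212
```

```bash
python3 tip.py
```

```text
[ 0.50262036 -0.02604253  0.21667993] [-0.2141416  -0.15544581 -1.8907931 ] [0.01501943 0.14650593 0.02084582]
bend [ 0.6605372  -0.02596669  0.26720671] tip [ 0.6605746  -0.02596533  0.24318071]
turn deg [-0.00324103  0.09396006 -0.02854364]
```

drive_tool:
  deltas:
    - {"hand": 0, "offset": [-1, 0, 0], "angular": [0, 0, 0]}
    - {"hand": 0, "offset": [-3, 0, 0], "angular": [0, 0, 0]}
    - {"hand": 0, "offset": [-5, 0, 0], "angular": [0, 0, 0]}
    - {"hand": 0, "offset": [-7, 3, 1], "angular": [0, 0, 0]}
    - {"hand": 0, "offset": [-7, 8, 2], "angular": [0, 4, 0]}
    - {"hand": 0, "offset": [-7, 13, 2], "angular": [0, 8, 0]}
    - {"hand": 0, "offset": [-7, 18, 2], "angular": [0, 12, 0]}
    - {"hand": 0, "offset": [-7, 22, 2], "angular": [0, 12, 0]}

```text
time: 19.3
tool_pos: [0.4325, 0.1957, 0.236]
tcp_rot: [-0.002, 3.141, 0.0]
wrist_force: [0.5, -0.3, -2.2]
width: 0.213
```

drive_tool:
  deltas:
    - {"hand": 0, "offset": [0, 4, 0], "angular": [0, 0, -2]}
    - {"hand": 0, "offset": [0, 8, 0], "angular": [0, 0, -4.4]}
    - {"hand": 0, "offset": [0, 8, 0], "angular": [0, 0, -4.4]}
    - {"hand": 0, "offset": [0, 8, 0], "angular": [0, 0, -4.4]}

```text
time: 19.8
tool_pos: [0.4319, 0.2734, 0.2359]
tcp_rot: [0.118, 3.139, -0.002]
wrist_force: [-0.1, -0.7, -1.0]
width: 0.213
```

```bash
python3 - <<'E'
from h import *
from scipy.spatial.transform import Rotation as Ro
st=bot.read_state();R=Ro.from_rotvec(st["tcp_rot"]);G=Ro.from_rotvec([.122,3.138,.001])
print(st["tool_pos"],st["wrist_force"]," to go cm",(np.array([.4319,.2757,.0359])-st["tool_pos"])*100,"turn",np.degrees((G*R.inv()).as_rotvec()))
P=st["tool_pos"]-R.as_matrix()[:,2]*.0163-R.as_matrix()[:,0]*.165
s=bot.read_camera("side");t=bot.read_camera("top");np.savez("pics/s7.npz",**s)
u,v=map(int,proj(s,P));print("bend",P,proj(s,P),(u-20,v-60))
a=cv2.resize(s["frame"][v-60:v+60,u-20:u+100],(600,600),interpolation=cv2.INTER_CUBIC)
cv2.imwrite("pics/p7.png",a)
E
```

```text
[0.43187805 0.27339405 0.23588648] [-0.0556317  -0.67449011 -0.95373774]  to go cm [ 2.19484323e-03  2.30594707e-01 -1.99986484e+01] turn [ 0.08995423 -0.05044121 -0.13509462]
bend [0.59640379 0.26098761 0.25225881] [305.04279588 234.1233628 ] (285, 174)
```

View pics/p7.png

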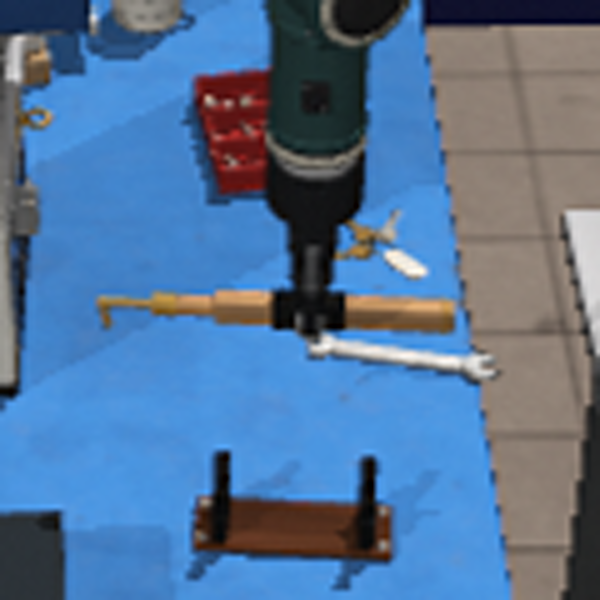

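Side crop: the ring (36,117) has stayed at the low position, and the pole is level in the hand with no pivoting (bend 0.6 px from the prediction). The rest is free, so I'll lay the pole back at the pick pose.

drive_tool:
  deltas:
    - {"hand": 0, "offset": [0, 0.2, -4], "angular": [0, 0, -0.1]}
    - {"hand": 0, "offset": [0, 0.2, -8], "angular": [0, 0, -0.1]}
    - {"hand": 0, "offset": [0, 0.2, -12], "angular": [0, 0, -0.1]}
    - {"hand": 0, "offset": [0, 0.2, -15], "angular": [0, 0, -0.1]}
    - {"hand": 0, "offset": [0, 0.2, -16.5], "angular": [0, 0, -0.1]}
    - {"hand": 0, "offset": [0, 0.2, -17.5], "angular": [0, 0, -0.1]}
    - {"hand": 0, "offset": [0, 0.2, -17.5], "angular": [0, 0, -0.1]}

```text
time: 20.78
tool_pos: [0.4328, 0.2758, 0.0616]
tcp_rot: [0.123, 3.138, 0.0]
wrist_force: [0.7, 0.1, -1.1]
width: 0.216
```

drive_tool:
  deltas:
    - {"hand": 0, "offset": [0, 0, -0.6], "angular": [0, 0, 0]}
    - {"hand": 0, "offset": [0, 0, -1.2], "angular": [0, 0, 0]}
    - {"hand": 0, "offset": [0, 0, -1.8], "angular": [0, 0, 0]}
    - {"hand": 0, "offset": [0, 0, -2.3], "angular": [0, 0, 0]}
    - {"hand": 0, "offset": [0, 0, -2.5], "angular": [0, 0, 0]}
    - {"hand": 0, "offset": [0, 0, -2.5], "angular": [0, 0, 0]}

```text
time: 21.52
tool_pos: [0.4325, 0.2761, 0.0363]
tcp_rot: [0.122, 3.138, 0.0]
wrist_force: [0.1, 0.3, -1.4]
width: 0.215
```

```bash
python3 tip.py
```

```text
[0.43249018 0.27606207 0.03625882] [ 0.06397276  0.26444138 -1.40176851] [ 0.03656411 -0.00139663 -0.01466541]
bend [0.59696806 0.26319874 0.05275886] tip [0.59201214 0.26359216 0.02925282]
turn deg [ -0.48011618 -11.93061116   4.45268833]
```

drive_tool:
  deltas:
    - {"hand": 0, "offset": [0, 0, -0.05], "angular": [0, 0, 0]}
    - {"hand": 0.4, "offset": [0, 0, -0.05], "angular": [0, 0, 0]}
    - {"hand": 0.6, "offset": [0, 0, -0.05], "angular": [0, 0, 0]}
    - {"hand": 1, "offset": [0, 0, -0.05], "angular": [0, 0, 0]}
    - {"hand": 1, "offset": [0, 0, -0.05], "angular": [0, 0, 0]}
    - {"hand": 1, "offset": [0, 0, -0.05], "angular": [0, 0, 0]}
    - {"hand": 1, "offset": [0, 0, -0.05], "angular": [0, 0, 0]}
    - {"hand": 1, "offset": [0, 0, -0.05], "angular": [0, 0, 0]}
  force: 20

```text
time: 22.52
tool_pos: [0.4326, 0.276, 0.0359]
tcp_rot: [0.123, 3.138, 0.0]
wrist_force: [0.3, 1.3, -0.2]
width: 0.999
```

drive_tool:
  deltas:
    - {"hand": 1, "offset": [0, 0, 1], "angular": [0, 0, 0]}
    - {"hand": 1, "offset": [0, 0, 4], "angular": [0, 0, 0]}
    - {"hand": 1, "offset": [0, 0, 8], "angular": [0, 0, 0]}
    - {"hand": 1, "offset": [0, 0, 13], "angular": [0, 0, 0]}
    - {"hand": 1, "offset": [0, 0, 18], "angular": [0, 0, 0]}
    - {"hand": 1, "offset": [0, 0, 20], "angular": [0, 0, 0]}
    - {"hand": 1, "offset": [0, 0, 20], "angular": [0, 0, 0]}
    - {"hand": 1, "offset": [0, 0, 20], "angular": [0, 0, 0]}

```text
time: 23.52
tool_pos: [0.4318, 0.2756, 0.2349]
tcp_rot: [-0.123, -3.139, 0.001]
wrist_force: [0.3, -1.2, -1.1]
width: 0.998
```

```bash
python3 - <<'E'
from h import *
s=bot.read_camera("side");w=bot.read_camera("wrist")
a=cv2.resize(s["frame"][175:295,270:390],(400,400),interpolation=cv2.INTER_CUBIC)
b=cv2.resize(w["frame"][60:340,180:460],(400,400),interpolation=cv2.INTER_CUBIC)
cv2.imwrite("pics/p8.png",np.hstack([a,b]))
f=w["frame"];col=f[150:240,318:323].mean((1,2));r=np.nonzero(col<70)[0]+150
print("sleeve",(wonz(w,320.5,r.min()-.5,.066)+wonz(w,320.5,r.max()+.5,.066))/2,r.min(),r.max())
E
```

```text
sleeve [0.43500915 0.27755791 0.066     ] 163 214
```

View pics/p8.png

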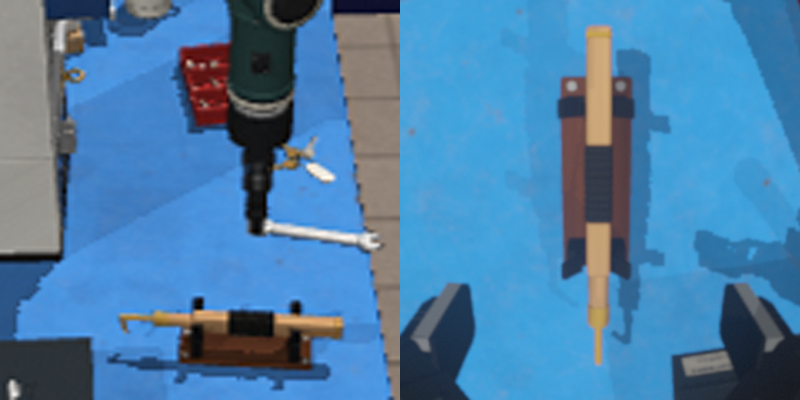

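The pole lies in both cradles, with its sleeve centred as at the start (within about 3 mm), and the ring is still low in the side view at (72,75). I'm handing in.

```bash
python3 -c "
from workcell import bot
print(bot.finish_job())"
```

```text
the job is handed in; nothing more can be done
None
```

The shutter is shut and held by its catch, and the pole is unhooked and back in its rest. The job was handed in at about 24 s on the robot's clock.

- **Closing:** The ring took the hook. Drawing down in small steps, the upward force I measured rose to 3.7 N and then dropped to about 0.5 N at roughly 94 mm of travel, which I took as the click. The highest pull on the ring that I measured was about 5 N, well under the 12 N that tears it off.
- **Catch:** I raised the hook 8 mm and the load went away, so the catch was holding. In both later side pictures the ring was still at its low position.
- **Pole in the rest:** It sits in both cradles. The last wrist measurement put the sleeve 1.5 mm further along x and about 4 mm to one side of where it was at the start. The sideways figure is not reliable, because I used a fixed image column. The picture shows the pole properly in its slots. The gripper is open, about 20 cm above, touching nothing.
- **Disagreements:** My first return to the hooking pose was about 3° off in yaw; I corrected it before hooking. The cabinet's front measured 268 mm wide against the 260 mm given, a camera error that did not matter. I did not separately check the other objects on the table, but the hand never went near them.

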